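# Set the microscope lamp's click dial and lock it

### The arm

A 6-joint arm with a two-finger parallel gripper is mounted at the origin on the work surface. World frame = base frame: x ahead of the robot, y to its left, z up, the work surface at z = 0. Lengths are in mm, angles in degrees, forces in N, time in s.
With the tool pointing down it reaches from about 325 to 900 mm from the base axis. Payload 3.5 kg.
Tool frame: the origin (TCP) lies midway between the tips of the shut fingers; the grasp point (between the pads) lies 19 mm behind it; z points along the fingers, y is the line along which they close (so a half turn about z gives the same grasp; the last joint's range is limited). The gripper opens to 85 mm and grips with 20 to 120 N. Pads are 22 mm wide; open, the fingers measure 114 mm over their backs; the gripper's body (76 mm by 85 mm) begins 54 mm behind the grasp point. The pads swing forward as they close: fully open they stand 13 mm farther back than shut.
Start: joints at [63.117, 15.837, -1.513, 72.651, 0, 84.076], TCP at [223.566, 583.644, 231.313] pointing down, gripper open.
Joint ranges: [-178.77, 178.77], [-48.84, 107.48], [-61.69, 71.31], [-111.58, 123.2], [-90, 87.43], [-180, 180]. Speed limits (degrees/s): [147.25, 147.25, 180, 180, 180, 180].

### API

Orientations are given as [roll, pitch, yaw] about the fixed x, y, z axes, in that order (R = Rz(yaw) Ry(pitch) Rx(roll)).
In Python, from cell import * gives the robot as it stands.
- The arm moves only by the tool jog_arm, never from a script. Its arguments are lists of equal length, an entry for each row: "grip": the opening in per cent of the stroke, from 0 (shut) to 100 (fully open); "dp": the shift along the world's x, y, z in m, a list of three; "delta_rot": the turn, a rotation vector about the world's x, y, z in degrees, a list of three. In form: {"grip": [grip, ...], "dp": [[x, y, z], ...], "delta_rot": [[rx, ry, rz], ...]}. A call has 1 to 12 rows; each row shifts and turns the commanded pose from where the row before left it; what a row does not reach is not made up. A row lasts 1/8 s, in which the tool goes at most 62.5 mm and 10.7 degrees, less where a joint would pass 70% of its speed; a pose out of reach is approached as far as the arm can. A call is refused whole if a number of a shift passes 0.0625 or a number of a turn 10.7, either way. A call with a gripper value outside its range is refused whole. The fingers move at their own pace and stop on an object; the grip force is fixed at half the most. Time passes only in rows, so rows that do not move let the fingers close. It gives the time, the measured TCP pose, the force, the opening and the grip force at its end, in the units of the state.
- state(): the state, without advancing time (a new reading comes with each control period).
- camera(name): name is "side" or "top"; returns the picture (420x560x3 uint8, red, green, blue); there is no depth.
- get_calibration(name): a dict with "vertical_fov" (degrees; the focal length in pixels is half the picture's height over the tangent of half this angle, whatever the lens; pixels are square), "cx", "cy" (the principal point, pixels), "T" (4x4, takes a point from camera to world coordinates). Camera axes: x right, y up, looking along -z (the intrinsics and any distortion apply to the point x, -y, -z); pixel columns grow to the right and rows downward; lengths in mm; the calibration is good to about 2 mm. A picture is of the moment at which its call begins. get_calibration takes no time and is no camera call.
- sign_off(): hands the job in; it is judged then, once.
Trained networks look in the newest picture that a camera, given by its name, has taken for a name from the list of things; names that differ only in an ending like _2 or _b are one class to them, and where a whole thing is asked for, a point or a joint stands for the part that bears it (a point fixed in the world has none). Each returns a list of dicts, best first, with "score" (0 to 1); they miss things now and then, are a little off and sometimes report something else, mostly with a low value. They report only what shows in the picture. A call takes as long as a camera call.
- silhouettes(camera, thing): "mask" (420x560 bool, what is visible of it) and "pixel" ([column, row] in pixels, amid what is visible of it).
The state is a dict: "clock": time; "joint_pos": joint angles; "joint_velocities": joint speeds; "tau": joint torques, N m; "tcp_pos": TCP position; "tcp_rot": TCP orientation; "contact_force": force on the tool from outside, world axes, zero at the start; "torque": the same for the moment, N m; "finger_gap": opening from 0.0 (shut) to 1.0 (fully open); "gripper_force": force on a finger pad.
Only numpy, scipy, OpenCV 4.12 (cv2) and the standard library are available. Lean on these libraries where they do the work, as an engineer would, in place of code of your own. Each camera call takes 0.05 s, during which the arm holds its last target. There are 200 camera calls.

### The job

Set the microscope lamp to step six: draw the dial's sliding lock all the way back, click the dial up, clockwise, to the sixth step from its stop (the long mark) without going past it, and let go of it. Then push the lock fully home again. Leave the things standing beside the console as they are.

Things in the scene. Friction and masses are not known exactly. Their poses are not given: they have to be found in the camera images.
- console: white wedge-shaped lamp console, 230 deep x 320 wide x 133 high, fixed. Origin: centre of its underside; x from its front edge to its back, y to the left seen from the front, z up. From the 35 high front edge (x -115) an aluminium panel slopes up at 35 degrees to x 24; behind it the top is flat. The dial (left) and the lock (right) stand square to the panel
- panel_mid (a point): centre of the panel's surface, on the console at (-45, 0, 84); its x points up the slope, y to the left, z along the panel's outward normal. The dial's axis is at y +55. Around it are nine engraved marks, one per step, 43 to 52 from the axis; that of the sixth step is the long thick one (43 to 67)
- dial (a joint): angle of the click dial, rad: 0 at its anticlockwise stop (step 0), growing clockwise looking at the panel. It clicks every 24 degrees (0.419 rad): step k at 0.419 k, steps 0 to 8, step six at 2.513. Let go, it springs into the nearest step; about 0.1 N m passes a click. It starts in one of the steps 0 to 3 and the lock, when home, holds it there
- dial_grip (a point): point on the dial's axis, 30 above the panel, mid-grip. A black disc, 68 across, 11 high, carries an upright bar 70 long, 14 thick, its top 45 above the panel. The point turns with the dial: x along the bar to the pointer end, z out of the panel. The pointer is 96 degrees anticlockwise from up the slope at step 0, straight up it at step 4, 48 degrees clockwise from it at step six
- dial_pointer (a point): the pointer end of the dial's bar, at its top edge, marked with a short white line along the bar's top; 37 from the axis
- lock (a joint): travel of the sliding lock, m: 0 pushed home (towards the dial, locked), 0.025 drawn all the way back, to its stop (away from the dial, console -y). It stays where it is left; about 3 N moves it. It frees the dial when drawn back 12 mm or more and goes home only while the dial sits in a step
- lock_grip (a point): middle of the lock's upright tab, 28 above the panel. The tab is dark steel, 60 long up the slope, 12 thick along the lock's travel, its top 41 above the panel, on a flat slide 66 x 40, 5.5 high. With the lock home it is 105 to the right of the dial's axis. The point's x points up the slope, y towards the dial, z out of the panel
- dish: white round specimen dish, 110 across, 34 high, standing loose left of the console; origin at the centre of its underside; leave alone
- objective: steel microscope lens standing on its wide end, 48 across, 80 high, loose, left of the console; origin at the centre of its underside; leave alone
- slide_box: closed plastic slide box, 101 x 76 x 40 high, loose, right of the console; origin at the centre of its underside; leave alone

How it is judged (in metres and radians):
On the way, in this order (a step that is already met when the one before it is completed fails the run):
1. the lock is drawn all the way back (at least 21 of its 25 mm) with the dial still in its starting step, short of step four (value of joint lock above 0.021 m and value of joint dial below 1.46608 rad), for 0.1 s.
2. the dial rests at step six (within 0.12 rad), let go by the fingers, with the lock still back (value of joint dial between 2.39328 and 2.63328 rad and velocity of joint dial between -0.3 and 0.3 rad/s and contact force between the fingers and dial below 0.3 N and value of joint lock above 0.015 m), for 0.2 s.
3. the lock is pushed home (within 3 mm) (value of joint lock below 0.003 m), for 0.2 s.
At the end, for the whole second after the job is handed in: the dial stands at step six (2.513 rad, within 0.12) and is still, the lock is home (within 3 mm) (value of joint dial between 2.39328 and 2.63328 rad and velocity of joint dial between -0.3 and 0.3 rad/s and contact force between the fingers and dial below 0.3 N and value of joint lock below 0.003 m); the robot touches nothing.
It fails at once if the dial is turned past step six (half a step beyond it or more) (value of joint dial above 2.72272 rad).
It fails at once if the white dish is shifted by more than 15 mm or tipped by more than 0.3 rad (distance of dish from where it was at the start of the episode above 0.015 m or angle between dish's own z axis and vertical above 0.3 rad).
It fails at once if the lens is shifted by more than 15 mm or tipped by more than 0.3 rad (distance of objective from where it was at the start of the episode above 0.015 m or angle between objective's own z axis and vertical above 0.3 rad).
It fails at once if the slide box is shifted by more than 15 mm or tipped by more than 0.3 rad (distance of slide_box from where it was at the start of the episode above 0.015 m or angle between slide_box's own z axis and vertical above 0.3 rad).
It also fails if it takes over 67 s, if anything falls off the work surface, if the arm or the gripper's body presses on something with over 40 N, if the wrist force passes 120 N, or if a joint passes its speed limit or range.

## Working session

There is one attempt and no reset: what is moved stays moved. The work goes in short steps, Python scripts to look and compute and a tool call to move; the robot and the scene stay as the last step left them, time stands still between calls to the robot, and variables do not carry over. Pictures are saved under pics/ and viewed, at most 10 in all, crops included, and the job is handed in when it is done.

Besides the shell and the picture viewer there is one more tool, called after "Request:" as a command line: name --argument value ..., lists and objects as JSON in quotes. jog_arm: Moves the arm, as the interface text tells. Its arguments: {"type":"object","properties":{"grip":{"type":"array","items":{"type":"number"}},"dp":{"type":"array","items":{"type":"array","items":{"type":"number"}}},"delta_rot":{"type":"array","items":{"type":"array","items":{"type":"number"}}}},"required":["grip","dp","delta_rot"]}

```bash
mkdir -p pics; python3 - <<'E'
from cell import *
import cv2,numpy as np
for n in("side","top"):
    im=camera(n);cv2.imwrite(f"pics/{n}0.png",im[:,:,::-1])
    c=get_calibration(n);print(n,c["vertical_fov"],c["cx"],c["cy"],{k:v for k,v in c.items() if k not in("T","cx","cy","vertical_fov")});print(np.round(c["T"],3).tolist())
    for t in("console","dial","lock","dish","objective","slide_box"):
        print(t,[(round(r["score"],2),np.round(r["pixel"]).tolist(),int(r["mask"].sum())) for r in silhouettes(n,t)][:2])
print(state())
E
```

```text
side 53.92597503926011 280.9727801552382 204.044276935717 {}
[[0.806, 0.414, -0.423, 171.439], [-0.592, 0.574, -0.567, -487.537], [0.008, 0.707, 0.707, 790.72], [0.0, 0.0, 0.0, 1.0]]
console [(0.65, [316.0, 233.0], 14692), (0.28, [289.0, 158.0], 184)]
dial [(0.9, [280.0, 208.0], 598)]
lock [(0.69, [301.0, 244.0], 543)]
dish [(0.59, [244.0, 187.0], 960)]
objective [(0.45, [292.0, 157.0], 199)]
slide_box [(0.62, [375.0, 322.0], 2224)]
top 57.19387844539858 279.4053725564586 207.75300736589128 {}
[[0.002, 0.995, -0.096, 536.476], [-1.0, 0.0, -0.019, 42.428], [-0.019, 0.096, 0.995, 905.997], [0.0, 0.0, 0.0, 1.0]]
console [(0.79, [311.0, 202.0], 17059), (0.62, [205.0, 154.0], 408)]
dial [(0.66, [286.0, 229.0], 816)]
lock [(0.82, [329.0, 234.0], 521)]
dish [(0.77, [200.0, 219.0], 1857)]
objective [(0.68, [204.0, 155.0], 416)]
slide_box [(0.95, [423.0, 226.0], 1811), (0.42, [282.0, 227.0], 792)]
{'clock': 0.7, 'joint_pos': array([ 6.31181004e+01,  1.58350584e+01, -1.51048780e+00,  7.26537972e+01,
        7.65148385e-04,  8.40751232e+01]), 'joint_velocities': array([-0.00311298, -0.08366235,  0.0211105 , -0.0128744 , -0.0499171 ,
       -0.025386  ]), 'tau': array([ 2.61241603e-04, -4.45321119e+01,  2.95481640e+01,  6.29821934e-04,
       -3.41906684e-05, -1.93243011e-06]), 'tcp_pos': array([223.55216154, 583.65004917, 231.34698779]), 'tcp_rot': array([ 1.79999268e+02, -6.93285855e-04,  1.59042977e+02]), 'contact_force': array([ 0.86190103, -0.57395022,  0.18917749]), 'torque': array([-0.01065411,  0.02105242,  0.0326676 ]), 'gripper_force': 0.0, 'finger_gap': 1.0045846329742387}
```

```bash
python3 - <<'E'
import cv2,numpy as np
a=cv2.imread("pics/top0.png")[120:300,170:450];b=cv2.imread("pics/side0.png")[120:330,200:440]
cv2.imwrite("pics/t1.png",cv2.resize(a,(800,514),interpolation=cv2.INTER_CUBIC))
cv2.imwrite("pics/s1.png",cv2.resize(b,(685,600),interpolation=cv2.INTER_CUBIC))
E
```

```text
(no output)
```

View pics/t1.png

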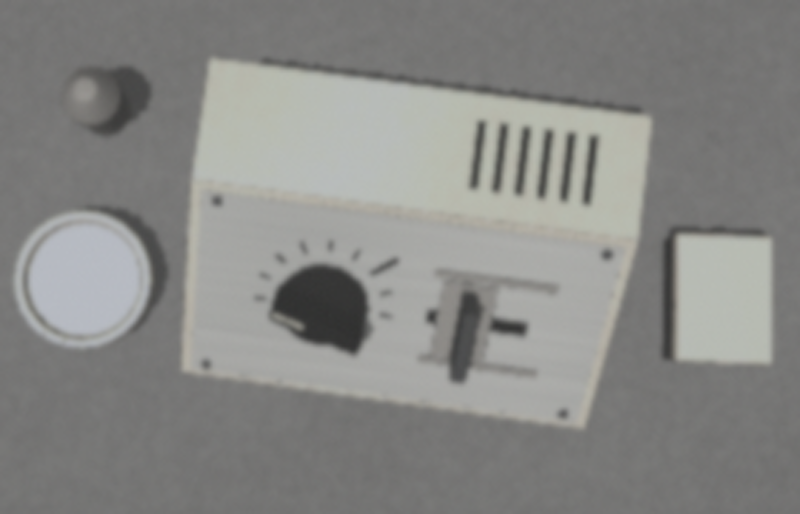

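View pics/s1.png

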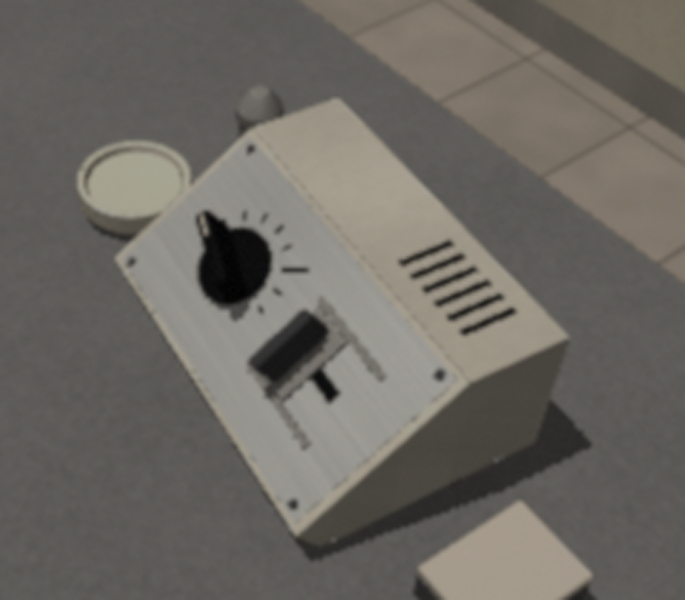

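The top crop (2.857×, offset 170,120) shows the console ridge from (192,180) to (638,240) and its front edge from (183,372) to (585,428). The dial pointer's white line is at (288,321), pointing left, and the lock tab is at (465,335). The side crop agrees, with the pointer tip at (204,213) and the tab at (290,345).

```bash
cat > h.py <<'E'
from cell import *
import numpy as np
from scipy.spatial.transform import Rotation as R
from scipy.optimize import least_squares
def proj(n,P):
    c=get_calibration(n);T=np.array(c["T"]);p=(np.atleast_2d(P)-T[:3,3])@T[:3,:3]
    f=210/np.tan(np.radians(c["vertical_fov"]/2))
    return np.c_[c["cx"]+f*p[:,0]/-p[:,2],c["cy"]-f*p[:,1]/-p[:,2]]
def con(q,P): return R.from_euler("z",q[2],degrees=True).apply(np.atleast_2d(P))+[q[0],q[1],0]
RP=R.from_euler("y",-35,degrees=True)
def panel(P): return RP.apply(np.atleast_2d(P))+[-45,0,84]   # panel -> console
def pt(deg,r=37,h=45): # pointer, deg clockwise from up slope
    a=np.radians(deg); return [r*np.cos(a),55-r*np.sin(a),h]
E
cat > fit.py <<'E'
from h import *
P=np.array([[115,160,133],[115,-160,133],[24,160,132.5],[24,-160,132.5],[-115,160,35],[-115,-160,35]],float)
tp=np.array([[210,58],[652,115],[192,180],[638,240],[183,372],[585,428]])/2.857+[170,120]
sp=np.array([[338,98],[568,338],[250,130],[470,382],[118,258],[297,533]])/2.857+[200,120]
f=lambda q:np.r_[proj("top",con(q,P))-tp,proj("side",con(q,P))-sp].ravel()
s=least_squares(f,[600,30,0],loss="soft_l1");q=s.x;print(q);print(np.round(f(q).reshape(-1,2),1).tolist())
W=con(q,panel([[0,55,45],[0,-50,41],[0,55,30],[0,-50,28]]));print(W)
for n,o,m in(("top",(170,120),[(288,321),(465,335)]),("side",(200,120),[(205,216),(290,345)])):
    print(n,"tab top",((proj(n,W[1])-o)*2.857).round(),[ (d,((proj(n,con(q,panel(pt(d))))-o)*2.857).round()[0].tolist()) for d in(-96,-72,-48,-24)])
rp=R.from_euler("z",q[2],degrees=True)*RP
print("axes x,y,z",rp.as_matrix().T)
for n in("dish","objective","slide_box"):
    px=silhouettes("top",n)[0]["pixel"];c=get_calibration("top");T=np.array(c["T"]);ff=210/np.tan(np.radians(c["vertical_fov"]/2))
    d=T[:3,:3]@[(px[0]-c["cx"])/ff,-(px[1]-c["cy"])/ff,-1];z=30;print(n,T[:3,3]+d*(z-T[2,3])/d[2])
E
python3 fit.py
```

```text
[615.89593907 -11.16989342  -7.75314409]
[[-0.1, -0.7], [0.9, -0.3], [-0.3, 0.1], [0.8, 0.2], [-0.7, 0.2], [0.4, 0.5], [0.0, -1.0], [1.1, -1.1], [-0.1, -1.4], [0.2, -0.1], [-2.2, -0.2], [-0.7, 1.5]]
[[553.15210961  52.88009516 120.86184199]
 [541.26038509 -51.46956093 117.58523382]
 [561.67710589  51.71941761 108.57456133]
 [548.64871519 -52.47548148 106.93625724]]
top tab top [[466. 350.]] [(-96, [268.0, 330.0]), (-72, [272.0, 313.0]), (-48, [284.0, 298.0]), (-24, [303.0, 290.0])]
side tab top [[278. 337.]] [(-96, [185.0, 222.0]), (-72, [200.0, 210.0]), (-48, [216.0, 205.0]), (-24, [232.0, 207.0])]
axes x,y,z [[ 0.81166376 -0.11050796  0.57357644]
 [ 0.1349053   0.9908585   0.        ]
 [-0.56833309  0.0773785   0.81915204]]
dish [595.67353817 241.58089511  30.        ]
objective [743.07951777 235.7245765   30.        ]
slide_box [ 579.59163467 -264.97727508   30.        ]
```

```bash
cat >> h.py <<'E'
Q=[615.9,-11.2,-7.75]
def goal(p,tw,q=None):  # panel point (TCP), tool twist deg about tool z from nominal (tool y = panel +y)
    q=q or Q
    rp=R.from_euler("z",q[2],degrees=True)*RP
    m=rp.as_matrix(); X,Y,Z=m.T
    Rt=R.from_matrix(np.c_[-X,Y,-Z])*R.from_euler("z",tw,degrees=True)
    return con(q,panel(p))[0],Rt
def plan(p,tw,q=None):
    t,Rt=goal(p,tw,q);s=state()
    Rc=R.from_euler("xyz",s["tcp_rot"],degrees=True);rv=(Rt*Rc.inv()).as_rotvec(degrees=True)
    print("dp mm",(t-s["tcp_pos"]).round(1),"rot",rv.round(2),"|rot|",np.linalg.norm(rv).round(1),"F",s["contact_force"].round(1),"clk",round(s["clock"],2))
def inpanel():
    s=state();q=Q;p=R.from_euler("z",-q[2],degrees=True).apply(s["tcp_pos"]-[q[0],q[1],0])-[-45,0,84]
    print("panel tcp",RP.inv().apply(p).round(1),"gap",round(s["finger_gap"],3),"joints",s["joint_pos"].round(0))
E
python3 -c "
from h import *
plan([0,-50,110],0);plan([0,-50,12],0)
X,Y,Z=(R.from_euler('z',Q[2],degrees=True)*RP).as_matrix().T;print(X,Y,Z)"
```

```text
dp mm [ 278.5 -629.8  -57.2] rot [ -8.7  -33.98  12.79] |rot| 37.3 F [0.4 0.4 0.8] clk 0.85
dp mm [ 334.2 -637.4 -137.5] rot [ -8.7  -33.98  12.79] |rot| 37.3 F [0.4 0.4 0.8] clk 0.85
[ 0.81166983 -0.11046342  0.57357644] [1.34850930e-01 9.90865897e-01 6.93889390e-18] [-0.56833733  0.07734732  0.81915204]
```

Request:
jog_arm --grip '[100,100,100,100,100,100,100,100,60,60,60,60]' --dp '[[0.0232,-0.0525,-0.0048],[0.0232,-0.0525,-0.0048],[0.0232,-0.0525,-0.0048],[0.0232,-0.0525,-0.0048],[0.0232,-0.0525,-0.0048],[0.0232,-0.0525,-0.0048],[0.0232,-0.0525,-0.0048],[0.0232,-0.0525,-0.0048],[0.0232,-0.0525,-0.0048],[0.0232,-0.0525,-0.0048],[0.0232,-0.0525,-0.0048],[0.0232,-0.0525,-0.0048]]' --delta_rot '[[-0.725,-2.83,1.066],[-0.725,-2.83,1.066],[-0.725,-2.83,1.066],[-0.725,-2.83,1.066],[-0.725,-2.83,1.066],[-0.725,-2.83,1.066],[-0.725,-2.83,1.066],[-0.725,-2.83,1.066],[-0.725,-2.83,1.066],[-0.725,-2.83,1.066],[-0.725,-2.83,1.066],[-0.725,-2.83,1.066]]'

```text
clock: 2.35
tcp_pos: [502.5, -48.2, 174.5]
tcp_rot: [-179.9, 35.2, 172.3]
contact_force: [2.0, 1.0, -0.2]
finger_gap: 0.601
gripper_force: 0.0
```

```bash
python3 -c "
from h import *
import cv2
plan([0,-50,110],0);plan([0,-50,50],0);plan([0,-50,12],0);inpanel()
a=camera('top');b=camera('side')
cv2.imwrite('pics/m2.png',np.hstack([cv2.resize(a[150:300,220:400],(480,400)),cv2.resize(b[130:290,230:350],(300,400))])[:,:,::-1])"
```

```text
dp mm [-0.4  2.  -0.4] rot [ 0.07  0.19 -0.03] |rot| 0.2 F [ 2.   1.  -0.2] clk 2.35
dp mm [ 33.7  -2.6 -49.6] rot [ 0.07  0.19 -0.03] |rot| 0.2 F [ 2.   1.  -0.2] clk 2.35
dp mm [ 55.3  -5.5 -80.7] rot [ 0.07  0.19 -0.03] |rot| 0.2 F [ 2.   1.  -0.2] clk 2.35
panel tcp [  0.8 -52.  109.9] gap 0.601 joints [-15. -15. -49.  21.   4.  -6.]
```

View pics/m2.png

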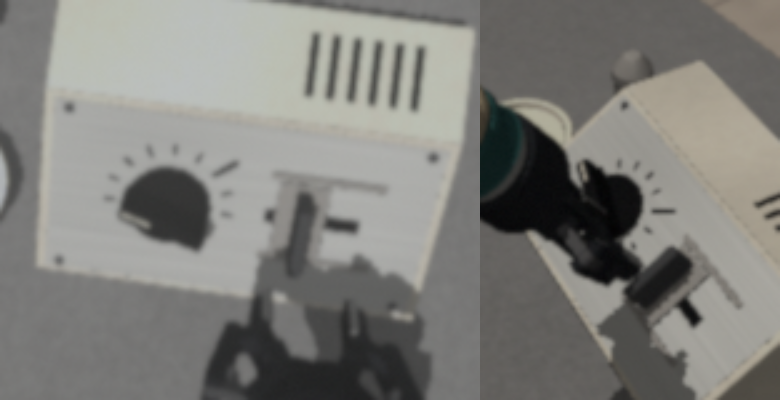

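The top view (left) shows the open fingertips at (258,300) and (352,310), straddling the tab's line at (298,235). They are well placed, so I'll descend and close.

Request:
jog_arm --grip '[60,60,60,60,60,60,60,60,60,60]' --dp '[[0.007,-0.0009,-0.01],[0.007,-0.0009,-0.01],[0.007,-0.0009,-0.01],[0.007,-0.0009,-0.01],[0.007,-0.0009,-0.01],[0.007,-0.0009,-0.01],[0.007,-0.0009,-0.01],[0.007,-0.0009,-0.01],[0,0,0],[0,0,0]]' --delta_rot '[[0,0,0],[0,0,0],[0,0,0],[0,0,0],[0,0,0],[0,0,0],[0,0,0],[0,0,0],[0,0,0],[0,0,0]]'

```text
clock: 3.7
tcp_pos: [557.9, -53.6, 93.6]
tcp_rot: [-180.0, 35.0, 172.2]
contact_force: [0.2, -1.0, -0.0]
finger_gap: 0.6
gripper_force: 0.0
```

Request:
jog_arm --grip '[0,0,0,0,0,0]' --dp '[[0,0,0],[0,0,0],[0,0,0],[0,0,0],[0,0,0],[0,0,0]]' --delta_rot '[[0,0,0],[0,0,0],[0,0,0],[0,0,0],[0,0,0],[0,0,0]]'

```text
clock: 4.45
tcp_pos: [558.1, -53.6, 94.3]
tcp_rot: [-180.0, 35.0, 172.2]
contact_force: [-5.0, 0.7, 5.6]
finger_gap: 0.128
gripper_force: 58.6
```

```bash
python3 -c "
from h import *
inpanel();plan([0,-50,12],0)"
```

```text
panel tcp [  0.5 -49.8  12.2] gap 0.128 joints [-14.  -0. -49.   6.   4.  -5.]
dp mm [-0.3 -0.2 -0.5] rot [0.01 0.03 0.01] |rot| 0.0 F [-5.   0.7  5.6] clk 4.45
```

Request:
jog_arm --grip '[0,0,0,0,0,0,0,0,0,0]' --dp '[[-0.00045,-0.0032,0],[-0.00045,-0.0032,0],[-0.00045,-0.0032,0],[-0.00045,-0.0032,0],[-0.00045,-0.0032,0],[-0.00045,-0.0032,0],[-0.00045,-0.0032,0],[-0.00035,-0.0026,0],[0,0,0],[0,0,0]]' --delta_rot '[[0,0,0],[0,0,0],[0,0,0],[0,0,0],[0,0,0],[0,0,0],[0,0,0],[0,0,0],[0,0,0],[0,0,0]]'

```text
clock: 5.7
tcp_pos: [554.6, -78.1, 94.3]
tcp_rot: [179.9, 35.0, 172.3]
contact_force: [-5.0, 2.9, 5.0]
finger_gap: 0.134
gripper_force: 58.8
```

```bash
python3 -c "
from h import *
inpanel();plan([0,-75,12],0)"
```

```text
panel tcp [  0.4 -74.5  12.3] gap 0.134 joints [-18.  -0. -49.   6.   6.  -8.]
dp mm [-0.3 -0.4 -0.5] rot [-0.04  0.04 -0.05] |rot| 0.1 F [-5.   2.9  5. ] clk 5.7
```

Request:
jog_arm --grip '[60,60,60,60,60,60,60,60,60,60]' --dp '[[0,0,0],[0,0,0],[0,0,0],[0,0,0],[-0.0057,0.0008,0.0082],[-0.0057,0.0008,0.0082],[-0.0057,0.0008,0.0082],[-0.0057,0.0008,0.0082],[-0.0057,0.0008,0.0082],[-0.0057,0.0008,0.0082]]' --delta_rot '[[0,0,0],[0,0,0],[0,0,0],[0,0,0],[0,0,0],[0,0,0],[0,0,0],[0,0,0],[0,0,0],[0,0,0]]'

```text
clock: 6.95
tcp_pos: [519.9, -73.7, 143.6]
tcp_rot: [-180.0, 35.0, 172.2]
contact_force: [1.0, 0.1, -0.1]
finger_gap: 0.594
gripper_force: 0.0
```

```bash
python3 -c "
from h import *
inpanel();plan([0,55,72],-72);plan([0,55,18],-72)"
```

```text
panel tcp [  0.  -74.9  72.8] gap 0.594 joints [-19.  -9. -49.  15.   6.  -9.]
dp mm [ 17.9 128.7  -0.6] rot [-40.91   5.58  58.99] |rot| 72.0 F [ 1.   0.1 -0.1] clk 6.95
dp mm [ 48.6 124.5 -44.9] rot [-40.91   5.58  58.99] |rot| 72.0 F [ 1.   0.1 -0.1] clk 6.95
```

Request:
jog_arm --grip '[60,60,60,60,60,60,60,60,60,60,60]' --dp '[[0.0018,0.0129,0],[0.0018,0.0129,0],[0.0018,0.0129,0],[0.0018,0.0129,0],[0.0018,0.0129,0],[0.0018,0.0129,0],[0.0018,0.0129,0],[0.0018,0.0129,0],[0.0018,0.0129,0],[0.0018,0.0129,0],[0,0,0]]' --delta_rot '[[-4.09,0.56,5.9],[-4.09,0.56,5.9],[-4.09,0.56,5.9],[-4.09,0.56,5.9],[-4.09,0.56,5.9],[-4.09,0.56,5.9],[-4.09,0.56,5.9],[-4.09,0.56,5.9],[-4.09,0.56,5.9],[-4.09,0.56,5.9],[0,0,0]]'

```text
clock: 8.32
tcp_pos: [538.3, 55.9, 143.3]
tcp_rot: [-146.4, 10.2, -112.6]
contact_force: [-0.3, -0.6, -0.5]
finger_gap: 0.6
gripper_force: 0.0
```

```bash
python3 -c "
from h import *
import cv2
inpanel();plan([0,55,72],-72);plan([0,55,18],-72)
a=camera('top');b=camera('side')
cv2.imwrite('pics/m3.png',np.hstack([cv2.resize(a[150:300,220:400],(480,400)),cv2.resize(b[130:290,230:350],(300,400))])[:,:,::-1])"
```

```text
panel tcp [ 0.5 56.  72. ] gap 0.6 joints [  2.  -7. -47.  15.  -6. -64.]
dp mm [-0.5 -0.9 -0.3] rot [-0.03 -0.02 -0.01] |rot| 0.0 F [-0.3 -0.6 -0.5] clk 8.32
dp mm [ 30.2  -5.1 -44.5] rot [-0.03 -0.02 -0.01] |rot| 0.0 F [-0.3 -0.6 -0.5] clk 8.32
```

View pics/m3.png

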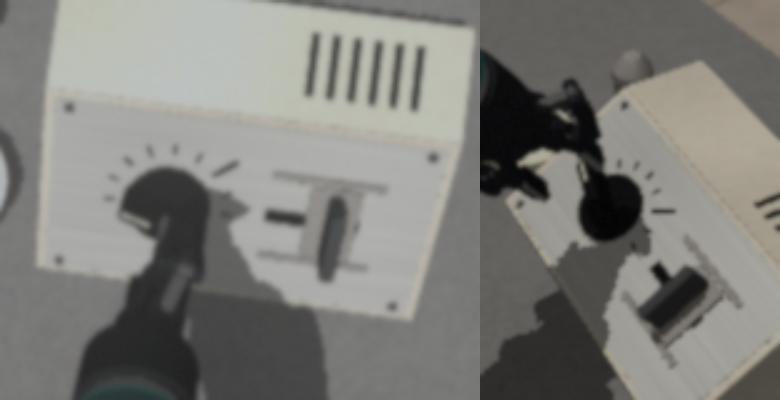

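The lock is drawn back (tab now at (333,235)) and the pointer at (135,220) is still at step 1. The fingers straddle the bar.

Request:
jog_arm --grip '[60,60,60,60,60,60,60,0,0,0,0,0]' --dp '[[0.005,-0.0008,-0.0074],[0.005,-0.0008,-0.0074],[0.005,-0.0008,-0.0074],[0.005,-0.0008,-0.0074],[0.005,-0.0008,-0.0074],[0.005,-0.0008,-0.0074],[0,0,0],[0,0,0],[0,0,0],[0,0,0],[0,0,0],[0,0,0]]' --delta_rot '[[0,0,0],[0,0,0],[0,0,0],[0,0,0],[0,0,0],[0,0,0],[0,0,0],[0,0,0],[0,0,0],[0,0,0],[0,0,0],[0,0,0]]'

```text
clock: 9.93
tcp_pos: [567.7, 50.8, 98.6]
tcp_rot: [-146.4, 10.2, -112.6]
contact_force: [-6.2, 1.5, 4.5]
finger_gap: 0.151
gripper_force: 59.6
```

```bash
python3 -c "
from h import *
inpanel();plan([0,55,18],-72);plan([0,55,18],-24);plan([0,55,18],48);print(state()['torque'])"
```

```text
panel tcp [-0.7 55.  18.4] gap 0.151 joints [  1.   1. -47.   7.  -5. -65.]
dp mm [ 0.8 -0.1  0.1] rot [-0.02 -0.06 -0.03] |rot| 0.1 F [-6.2  1.5  4.5] clk 9.93
dp mm [ 0.8 -0.1  0.1] rot [ 27.25  -3.76 -39.36] |rot| 48.0 F [-6.2  1.5  4.5] clk 9.93
dp mm [ 0.8 -0.1  0.1] rot [ 68.15  -9.29 -98.36] |rot| 120.0 F [-6.2  1.5  4.5] clk 9.93
[0.27342313 0.89515325 0.05194857]
```

Request:
jog_arm --grip '[0,0,0,0,0,0,0]' --dp '[[0,0,0],[0,0,0],[0,0,0],[0,0,0],[0,0,0],[0,0,0],[0,0,0]]' --delta_rot '[[4.543,-0.62,-6.56],[4.543,-0.62,-6.56],[4.543,-0.62,-6.56],[4.543,-0.62,-6.56],[4.543,-0.62,-6.56],[4.543,-0.62,-6.56],[0,0,0]]'

```text
clock: 10.8
tcp_pos: [566.3, 50.4, 98.2]
tcp_rot: [-164.2, 31.4, -159.4]
contact_force: [-13.7, 1.3, 11.5]
finger_gap: 0.146
gripper_force: 80.9
```

```bash
python3 -c "
from h import *
inpanel();plan([0,55,18],-24);plan([0,55,18],48);print(state()['torque'])"
```

```text
panel tcp [-2.1 54.3 18.8] gap 0.146 joints [  1.   1. -47.   7.  -5. -17.]
dp mm [2.2 0.4 0.6] rot [ 0.01 -0.18  0.1 ] |rot| 0.2 F [-13.7   1.3  11.5] clk 10.8
dp mm [2.2 0.4 0.6] rot [ 40.83  -5.76 -58.95] |rot| 71.9 F [-13.7   1.3  11.5] clk 10.8
[ 0.07304647  1.27424797 -0.36661279]
```

Request:
jog_arm --grip '[0,0,0,0,0,0,0,0,0,0,0]' --dp '[[0,0,0],[0,0,0],[0,0,0],[0,0,0],[0,0,0],[0,0,0],[0,0,0],[0,0,0],[0,0,0],[0,0,0],[0,0,0]]' --delta_rot '[[4.543,-0.62,-6.56],[4.543,-0.62,-6.56],[4.543,-0.62,-6.56],[4.543,-0.62,-6.56],[4.543,-0.62,-6.56],[4.543,-0.62,-6.56],[4.543,-0.62,-6.56],[4.543,-0.62,-6.56],[4.543,-0.62,-6.56],[0,0,0],[0,0,0]]'

```text
clock: 12.18
tcp_pos: [567.4, 51.1, 99.0]
tcp_rot: [152.5, 22.5, 118.7]
contact_force: [-10.9, 1.8, 11.9]
finger_gap: 0.146
gripper_force: 80.7
```

```bash
python3 -c "
from h import *
import cv2
inpanel();plan([0,55,18],48);print(state()['torque'])
a=camera('top');b=camera('side')
cv2.imwrite('pics/m4.png',np.hstack([cv2.resize(a[150:300,220:400],(480,400)),cv2.resize(b[130:290,230:350],(300,400))])[:,:,::-1])"
```

```text
panel tcp [-0.7 55.2 18.9] gap 0.146 joints [  1.   1. -47.   7.  -5.  55.]
dp mm [ 1.1 -0.4 -0.3] rot [-0.06 -0.08 -0.03] |rot| 0.1 F [-10.9   1.8  11.9] clk 12.18
[0.37992978 1.280891   0.15846751]
```

View pics/m4.png

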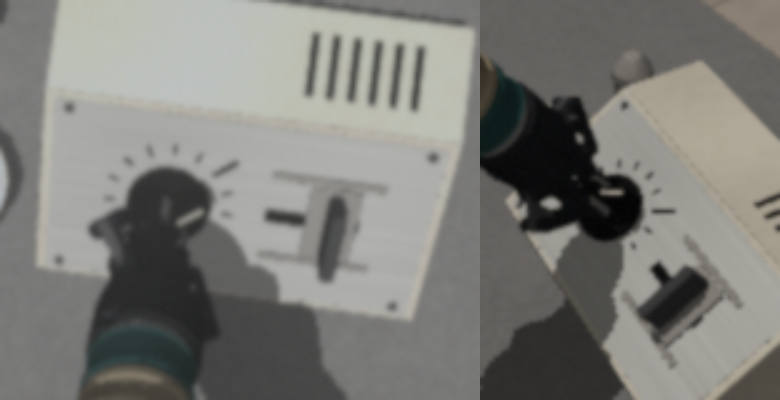

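The pointer's white line at (190,217) is aligned with the long mark at (225,168). I'll release and back off along the normal.

Request:
jog_arm --grip '[60,60,60,60,60,60,60,60,60,60,60,60]' --dp '[[0,0,0],[0,0,0],[0,0,0],[0,0,0],[0,0,0],[-0.0057,0.0008,0.0082],[-0.0057,0.0008,0.0082],[-0.0057,0.0008,0.0082],[-0.0057,0.0008,0.0082],[-0.0057,0.0008,0.0082],[-0.0057,0.0008,0.0082],[0,0,0]]' --delta_rot '[[0,0,0],[0,0,0],[0,0,0],[0,0,0],[0,0,0],[0,0,0],[0,0,0],[0,0,0],[0,0,0],[0,0,0],[0,0,0],[0,0,0]]'

```text
clock: 13.78
tcp_pos: [534.3, 55.4, 148.8]
tcp_rot: [152.5, 22.6, 118.6]
contact_force: [0.8, -0.4, 0.2]
finger_gap: 0.601
gripper_force: 0.0
```

```bash
python3 -c "
from h import *
import cv2
inpanel();plan([0,-75,78],0);plan([0,-75,12],0)
a=camera('top');b=camera('side')
for n,o,k in(('top',(220,150),480/180),('side',(230,130),2.5)):
  print(n,[(d,((proj(n,con(Q,panel(pt(d,33))))-o)*k).round()[0].tolist()) for d in(24,48,72)])
cv2.imwrite('pics/m5.png',np.hstack([cv2.resize(a[150:300,220:400],(480,400)),cv2.resize(b[130:290,230:350],(300,400))])[:,:,::-1])"
```

```text
panel tcp [ 0.4 54.9 78.8] gap 0.601 joints [  2.  -8. -47.  16.  -6.  56.]
dp mm [ -17.4 -128.8   -0.9] rot [-27.32   3.75  39.35] |rot| 48.0 F [ 0.8 -0.4  0.2] clk 13.78
dp mm [  20.1 -133.9  -55. ] rot [-27.32   3.75  39.35] |rot| 48.0 F [ 0.8 -0.4  0.2] clk 13.78
top [(24, [187.0, 200.0]), (48, [200.0, 211.0]), (72, [207.0, 225.0])]
side [(24, [140.0, 178.0]), (48, [139.0, 192.0]), (72, [133.0, 206.0])]
```

View pics/m5.png

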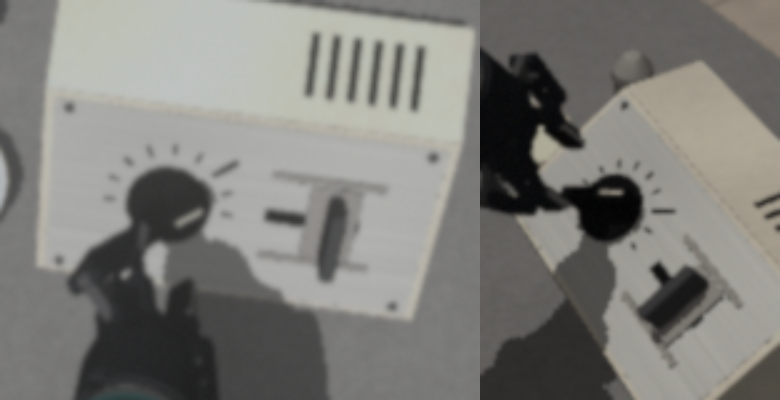

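The pointer rests at step six: its tip is at about (200,211) in the top view, where 48° was predicted. Next I'll go to the lock.

Request:
jog_arm --grip '[60,60,60,60,60,60,60,60,60,60,60]' --dp '[[-0.0017,-0.0129,0],[-0.0017,-0.0129,0],[-0.0017,-0.0129,0],[-0.0017,-0.0129,0],[-0.0017,-0.0129,0],[-0.0017,-0.0129,0],[-0.0017,-0.0129,0],[-0.0017,-0.0129,0],[-0.0017,-0.0129,0],[-0.0017,-0.0129,0],[0,0,0]]' --delta_rot '[[-2.73,0.375,3.935],[-2.73,0.375,3.935],[-2.73,0.375,3.935],[-2.73,0.375,3.935],[-2.73,0.375,3.935],[-2.73,0.375,3.935],[-2.73,0.375,3.935],[-2.73,0.375,3.935],[-2.73,0.375,3.935],[-2.73,0.375,3.935],[0,0,0]]'

```text
clock: 15.25
tcp_pos: [517.0, -74.5, 147.3]
tcp_rot: [-180.0, 34.9, 172.1]
contact_force: [0.6, -0.0, -0.1]
finger_gap: 0.598
gripper_force: 0.0
```

Request:
jog_arm --grip '[60,60,60,60,60,60,60,60,60]' --dp '[[0.0047,-0.0006,-0.0067],[0.0047,-0.0006,-0.0067],[0.0047,-0.0006,-0.0067],[0.0047,-0.0006,-0.0067],[0.0047,-0.0006,-0.0067],[0.0047,-0.0006,-0.0067],[0.0047,-0.0006,-0.0067],[0.0047,-0.0006,-0.0067],[0,0,0]]' --delta_rot '[[0,0,0],[0,0,0],[0,0,0],[0,0,0],[0,0,0],[0,0,0],[0,0,0],[0,0,0],[0,0,0]]'

```text
clock: 16.38
tcp_pos: [554.6, -78.5, 93.3]
tcp_rot: [-179.9, 34.9, 172.2]
contact_force: [-0.0, -0.8, 1.1]
finger_gap: 0.599
gripper_force: 0.0
```

Request:
jog_arm --grip '[0,0,0,0,0,0]' --dp '[[0,0,0],[0,0,0],[0,0,0],[0,0,0],[0,0,0],[0,0,0]]' --delta_rot '[[0,0,0],[0,0,0],[0,0,0],[0,0,0],[0,0,0],[0,0,0]]'

```text
clock: 17.12
tcp_pos: [554.8, -78.4, 94.6]
tcp_rot: [-179.9, 35.0, 172.2]
contact_force: [-4.2, 2.3, 6.4]
finger_gap: 0.127
gripper_force: 58.7
```

```bash
python3 -c "
from h import *
inpanel();plan([0,-50,12],0)"
```

```text
panel tcp [  0.7 -74.8  12.4] gap 0.127 joints [-18.  -0. -49.   6.   6.  -8.]
dp mm [ 3.  24.6 -0.8] rot [ 0.04 -0.02  0.03] |rot| 0.1 F [-4.2  2.3  6.4] clk 17.12
```

Request:
jog_arm --grip '[0,0,0,0,0,0,0,0,0,0]' --dp '[[0.00045,0.0033,0],[0.00045,0.0033,0],[0.00045,0.0033,0],[0.00045,0.0033,0],[0.00045,0.0033,0],[0.00045,0.0033,0],[0.00045,0.0033,0],[0.00045,0.0033,0],[0,0,0],[0,0,0]]' --delta_rot '[[0,0,0],[0,0,0],[0,0,0],[0,0,0],[0,0,0],[0,0,0],[0,0,0],[0,0,0],[0,0,0],[0,0,0]]'

```text
clock: 18.38
tcp_pos: [558.2, -53.5, 94.5]
tcp_rot: [-179.7, 35.0, 172.2]
contact_force: [-4.7, -2.6, 5.7]
finger_gap: 0.13
gripper_force: 58.9
```

```bash
python3 -c "
from h import *
inpanel();plan([0,-50,12],0)"
```

```text
panel tcp [  0.7 -49.7  12.4] gap 0.13 joints [-14.  -0. -49.   6.   3.  -5.]
dp mm [-0.4 -0.2 -0.7] rot [ 0.22 -0.06  0.2 ] |rot| 0.3 F [-4.7 -2.6  5.7] clk 18.38
```

Request:
jog_arm --grip '[0,0,0,0]' --dp '[[0.0002,0.0015,0],[0.0002,0.0015,0],[0,0,0],[0,0,0]]' --delta_rot '[[0,0,0],[0,0,0],[0,0,0],[0,0,0]]'

```text
clock: 18.88
tcp_pos: [558.2, -53.4, 94.6]
tcp_rot: [-179.3, 35.0, 172.1]
contact_force: [-6.2, -10.1, 5.5]
finger_gap: 0.135
gripper_force: 59.0
```

Request:
jog_arm --grip '[60,60,60,60,60,60,60,60,60,60,60,60]' --dp '[[0,0,0],[0,0,0],[0,0,0],[0,0,0],[0,0,0],[-0.01,0.0014,0.0144],[-0.01,0.0014,0.0144],[-0.01,0.0014,0.0144],[-0.01,0.0014,0.0144],[-0.01,0.0014,0.0144],[-0.01,0.0014,0.0144],[0,0,0]]' --delta_rot '[[0,0,0],[0,0,0],[0,0,0],[0,0,0],[0,0,0],[0,0,0],[0,0,0],[0,0,0],[0,0,0],[0,0,0],[0,0,0],[0,0,0]]'

```text
clock: 20.38
tcp_pos: [499.2, -40.8, 182.0]
tcp_rot: [-179.9, 35.1, 172.3]
contact_force: [-0.5, -0.3, 0.5]
finger_gap: 0.6
gripper_force: 0.0
```

```bash
python3 -c "
from h import *
import cv2
inpanel()
a=camera('top');b=camera('side')
cv2.imwrite('pics/m6.png',np.hstack([cv2.resize(a[150:300,220:400],(480,400)),cv2.resize(b[130:290,230:350],(300,400))])[:,:,::-1])"
```

```text
panel tcp [  1.6 -45.1 118.5] gap 0.6 joints [-14. -16. -49.  22.   4.  -5.]
```

View pics/m6.png

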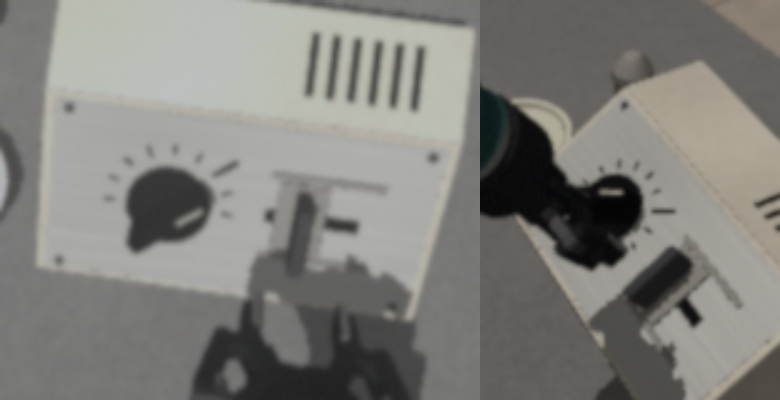

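The lock is home: its tab is at (300,235), as at the start. The dial's line at (190,217) points at the long mark, and the robot is clear of everything.

```bash
python3 -c "
from cell import *
print(sign_off())"
```

```text
the job is handed in; nothing more can be done
None
```

I drew the lock all the way back, clicked the dial from step one to step six and let go of it. I then pushed the lock home and handed the job in; the last picture shows the dial on the long mark, but no verdict came back.

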